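# Run the proof through the press and clear the block

## Robot

A 6-joint arm with a two-finger parallel gripper is mounted at the origin on the work surface. World frame = base frame: x ahead of the robot, y to its left, z up, the work surface at z = 0. Lengths are in m, angles in rad, forces in N, time in s.
With the tool pointing down it reaches from about 0.375 to 0.975 m from the base axis. Payload 3.8 kg.
Tool frame: the origin (TCP) lies between the finger pads; the fingertips stand 8 mm ahead of it and the grasp point (between the pads) lies 11 mm behind it; z points along the fingers, x is the direction in which the jaws open and shut, and the axes are right-handed (so a half turn about z gives the same grasp; the last joint's range is limited). The gripper opens to 88 mm and grips with 3 to 60 N. Pads are 18 mm wide; open, the fingers measure 123 mm over their backs; the gripper's body (75 mm by 187 mm) begins 45 mm behind the grasp point.
Start: joints at [-1.296, 0.264, 1.604, -0, 1.274, -0.037], TCP at [0.207, -0.642, 0.247] pointing down, gripper open.
Joint ranges: [-2.63, 2.63], [-0.94, 2.18], [0.31, 2.57], [-1.31, 4.45], [0, 2.66], [-2.55, 2.55]. Speed limits (rad/s): [2.57, 2.57, 3.14, 3.14, 3.14, 3.14].

## Interface

Orientations are given as a rotation vector (axis times angle).
In Python, from workcell import env, get_image, camera_info, finder gives the robot as it stands. The module is installed in compiled form; this text tells all that it offers.
- The arm moves only by the tool servo_tool, never from a script. Its argument "commands" is a list of rows, each an object with "claw": the finger opening in m, from 0 to 0.0881; "xyz": the shift along the tool's x, y, z in m, a list of three; "turn": the turn, a rotation vector about the tool's x, y, z in degrees, a list of three. A call has 1 to 12 rows; each row is the pose to reach, as a shift and turn from the pose measured when the call began, along the tool's axes at that moment; what a row does not reach only later rows make up. A row lasts 1/8 s, in which the tool goes at most 62.5 mm and 10.7 degrees, less where a joint would pass 70% of its speed; a pose out of reach is approached as far as the arm can. A call with a gripper value outside its range is refused whole. The fingers move at their own pace and stop on an object; the grip force is fixed at half the most. Time passes only in rows, so rows that repeat a pose let the fingers close. It gives the time, the measured TCP pose, the force and the opening at its end, in the units of the state.
- env.observe(): the state, without advancing time (a new reading comes with each control period).
- get_image(name): name is "side" or "top" or "wrist"; returns (picture, depth): 480x640x3 uint8, red, green, blue; 480x640 float32, m along the optical axis (not along the pixel's ray), 0 where there is no reading.
- camera_info(name): a dict with "fx", "fy", "cx", "cy" (pixels), "k1" (the pictures are not rectified: a ray, as slopes to the right and down, at radius r is drawn at 1 + k1 r^2 times it, then the intrinsics apply), "xyz" and "orientation" of the camera in the world. Camera axes: x right, y up, looking along -z (the intrinsics and any distortion apply to the point x, -y, -z); pixel columns grow to the right and rows downward; lengths in m; the calibration is good to about 2 mm. A picture is of the moment at which its call begins: read the wrist's pose just before it. camera_info takes no time and is no camera call; for the wrist camera it gives the pose at the moment of the call.
- env.finish_job(): hands the job in, once; it reports no verdict.
Trained networks look in the newest picture that a camera, given by its name, has taken for a name from the list of things; names that differ only in an ending like _2 or _b are one class to them, and where a whole thing is asked for, a point or a joint stands for the part that bears it (a point fixed in the world has none). Each returns a list of dicts, best first, with "p" (0 to 1); they miss things now and then, are a little off and sometimes report something else, mostly with a low value. They report only what shows in the picture. A call takes as long as a camera call. They do not tell look-alikes from the thing itself.
- finder.find_in(camera, query): "position" ([column, row] in pixels, amid what is visible of it).
- finder.silhouettes(camera, query): "pixels" (480x640 bool, what is visible of it) and "position" ([column, row] in pixels, amid what is visible of it).
The state is a dict: "t": time; "joint_positions": joint angles; "joint_vel": joint speeds; "effort": joint torques, N m; "eef_pos": TCP position; "eef_rot": TCP orientation; "force": force on the tool from outside, world axes, zero at the start; "moment": the same for the moment, N m; "width": opening from 0.0 (shut) to 1.0 (fully open).
Only numpy, scipy, OpenCV 4.12 (cv2) and the standard library are available. Lean on these libraries where they do the work, as an engineer would, in place of code of your own. Each camera call takes 0.05 s, during which the arm holds its last target. There are 200 camera calls.

## Task

Take the proofing press by its crank handle and wind it one full turn, away from you over the top, until the crank is at its stop and the bed has come out towards you; work the bed only by the crank, do not push or pull it. Then lift the copper-faced block off the bed and set it down flat in the plywood tray, face up, without dropping it. Leave the crank wound and everything else on the bench where it is.

Things in the scene. Friction and masses are not known exactly. Their poses are not given: they have to be found in the camera images.
- press: fixed green tabletop proofing press: two upright cheeks (110 mm along x, outer faces at y = +-105 mm, 215 mm tall, screws to 243 mm) and between them a 100 mm steel cylinder along y, axis 167 mm up. Origin: on the table under the cylinder's middle; the bed comes out to -x (towards the robot); crank on the -y side; z up
- crank_axle (a point): fixed point on the crank's axis, 195 mm to -y of the press's centre plane, 167 mm up, level with the middle of the handle; axes as the press. At crank value q the middle of the handle is at (75 sin q, 0, 75 cos q) mm from here in these axes
- handle (a point): middle of the crank handle: a round wooden sleeve 26 mm thick, spinning freely on its pin, lying along the press's y, from 142 to 237 mm to -y of its centre plane. The flat crank arm is between it and the cheek (its face at 139 mm)
- crank (a joint): angle of the crank in rad. 0: handle straight up; grows as the handle, from the top, moves away from the robot (to the press's +x). Starts between -0.7 and 0; stop at 6.45. Stiff: about 5 N at the handle; stays where it is left. Geared to the bed: 23 mm of travel to the press's -x per rad
- bed: steel bed of the press, 280 x 150 x 18 mm, sliding along the press's x; its top is 90 mm above the table. Origin: table level under the middle of the bed; axes as the press
- block: engraved block: wooden base with a copper face, 100 (x) x 50 (y) x 23 mm (z), 250 g, lying on the bed face up, at first under the cylinder (4 mm of clearance). Origin: centre of its underside
- tray: heavy open plywood tray, 260 (x) x 190 (y) x 60 mm, walls 8 mm, floor 8 mm thick, empty, on the table. Origin: centre of its underside
- ink_jar: round ink jar with a black lid, 66 mm across, 75 mm tall, origin at its underside; not part of the job
- mug: white mug, 80 mm across, 90 mm tall, origin at its underside; not part of the job
- ink_tin: low round tin, 90 mm across, 60 mm tall, origin at its underside; not part of the job
- blank: plain pale wooden slab, 120 x 80 x 22 mm, without a copper face, origin at its underside; not part of the job
- burin: engraver's tool with wooden handle, 160 mm long, lying flat, origin under its middle; not part of the job
- brayer: ink roller with a wooden handle, about 160 mm long, 90 mm wide, 40 mm tall, lying down, origin at its underside; not part of the job
- mallet: hammer, 220 mm long, lying flat, origin at its underside; not part of the job
There are look-alikes about, which are no part of the job. What is shaped like the block but red is not meant.

How it is judged:
On the way, in this order (a step that is already met when the one before it is completed fails the run):
1. the crank is wound a full turn to its stop (crank over 6.25 rad) with the block still on the bed (value of joint crank above 6.25 rad and z of block in the frame of bed between 0.08 and 0.1 m), for 0.2 s.
2. the block lies flat in the tray (x of block in the frame of tray between -0.085 and 0.085 m and y of block in the frame of tray between -0.07 and 0.07 m and z of block in the frame of tray below 0.016 m and angle between block's own z axis and vertical below 0.12 rad), for 0.2 s.
At the end, for the whole second after the job is handed in: the crank is wound to within 0.3 rad of its stop at 6.45 rad (over 6.15), and the block lies at rest, flat and face up on the floor of the tray (its centre within 85 mm along and 70 mm across of the tray's centre, underside less than 16 mm above the tray's underside, tilt under 0.12 rad), released (all of step 2 and value of joint crank above 6.15 rad and linear speed of block below 0.03 m/s); the robot touches nothing.
It fails at once if the robot pushes or pulls the bed (over 8 N) before the crank has been wound (value of joint crank below 6.2 rad and contact force between any of the fingers, the arm and bed above 8 N).
It fails at once if the block is dropped (it falls freely at over 0.8 m/s) (linear speed of block above 0.8 m/s and contact force between the fingers and block below 0.1 N).
It fails at once if something else on the bench is shifted by more than 40 mm (distance of any of ink_jar, mug, ink_tin, blank, burin, brayer, mallet from where it was at the start of the episode above 0.04 m).
It also fails if it takes over 72 s, if anything falls off the work surface, if the arm or the gripper's body presses on something with over 40 N, if the wrist force passes 120 N, or if a joint passes its speed limit or range.

## Working session

There is one attempt and no reset: what is moved stays moved. The work goes in short steps, Python scripts to look and compute and a tool call to move; the robot and the scene stay as the last step left them, time stands still between calls to the robot, and variables do not carry over. Pictures are saved under pics/ and viewed, about 8 in all and at most 12, crops included, and the job is handed in when it is done.

Besides the shell and the picture viewer there is one more tool, called after "Call:" as name(argument=value, ...), one argument or row to a line, values as JSON. servo_tool: Moves the arm, as the interface text tells. Its arguments: {"type":"object","properties":{"commands":{"type":"array","items":{"type":"object","properties":{"claw":{"type":"number"},"xyz":{"type":"array","items":{"type":"number"}},"turn":{"type":"array","items":{"type":"number"}}}}}},"required":["commands"]}

```bash
mkdir -p pics
cat > h.py <<'E'
import numpy as np, cv2
from scipy.spatial.transform import Rotation as R
from workcell import env, get_image, camera_info, finder
def Rm(o):
    o=np.array(o,float)
    return o if o.shape==(3,3) else R.from_rotvec(o).as_matrix()
def cloud(depth,ci):
    K=np.array([[ci['fx'],0,ci['cx']],[0,ci['fy'],ci['cy']],[0,0,1.]])
    h,w=depth.shape
    uv=np.stack(np.meshgrid(np.arange(w),np.arange(h)),-1).reshape(-1,1,2).astype(float)
    n=cv2.undistortPoints(uv,K,np.array([ci['k1'],0,0,0.])).reshape(h,w,2)
    P=np.stack([n[...,0]*depth,-n[...,1]*depth,-depth],-1)
    W=P@Rm(ci['orientation']).T+np.array(ci['xyz'])
    W[depth<=0]=np.nan
    return W
def project(p,ci):
    c=(np.atleast_2d(p)-np.array(ci['xyz']))@Rm(ci['orientation'])
    s=np.c_[c[:,0]/-c[:,2],-c[:,1]/-c[:,2]]; r2=(s**2).sum(1,keepdims=True)
    s=s*(1+ci['k1']*r2)
    return s*[ci['fx'],ci['fy']]+[ci['cx'],ci['cy']]
E
python3 - <<'E'
from h import *
print(env.observe())
for c in ['side','top']:
    im,d=get_image(c); ci=camera_info(c); print(c,ci)
    cv2.imwrite(f'pics/{c}0.png',im[...,::-1]); W=cloud(d,ci); np.savez(f'{c}0.npz',im=im,d=d,W=W)
    for q in ['press','handle','bed','block','tray','ink_jar','mug','ink_tin','blank','burin','brayer','mallet']:
        for r in finder.silhouettes(c,q)[:3]:
            if r['p']>.2: print(q,round(r['p'],2),np.round(r['position']),np.round(np.nanmedian(W[r['pixels']],0),3), r['pixels'].sum())
E
```

```text
{'t': 0.0, 'joint_positions': array([-1.29594056e+00,  2.64800410e-01,  1.60533994e+00, -4.11272594e-05,
        1.27367255e+00, -3.69011299e-02]), 'joint_vel': array([-3.38656013e-05,  9.43615944e-04,  5.74287224e-04,  1.49960124e-03,
       -4.72284317e-04,  4.54702775e-04]), 'effort': array([-1.09715489e-03, -5.02116609e+01, -3.56873024e+01,  7.27868616e-02,
        2.92362651e-02, -1.56372494e-04]), 'eef_pos': array([ 0.20684645, -0.64182086,  0.24537451]), 'eef_rot': array([-2.53830768,  1.84882749,  0.00277833]), 'force': array([-0.0758422 , -0.81366426, -1.18009659]), 'moment': array([ 0.05449507, -0.00051866,  0.00663059]), 'width': 0.9967819058599435}
side {'fx': 435.9292356783746, 'fy': 435.9292356783746, 'cx': 312.6848936978654, 'cy': 245.53782540444948, 'k1': -0.0226524045947772, 'xyz': array([-0.21358761,  0.22752476,  0.80035387]), 'orientation': array([ 0.59092447, -0.76899232, -1.72937047])}
press 0.91 [254. 256.] [0.487 0.168 0.145] 11155
handle 0.97 [259. 231.] [0.499 0.146 0.203] 4573
bed 0.63 [250. 281.] [0.488 0.178 0.09 ] 2110
block 0.79 [258. 265.] [0.505 0.155
[... 1136 characters left out ...]
91] 4584
block 0.66 [424. 356.] [ 0.253 -0.232  0.023] 928
block 0.64 [152. 233.] [0.532 0.437 0.038] 1265
block 0.52 [276. 205.] [0.596 0.13  0.113] 70
tray 0.96 [471. 253.] [ 0.51  -0.346  0.01 ] 9181
ink_jar 0.6 [161. 286.] [0.41  0.399 0.073] 724
ink_jar 0.42 [379. 310.] [ 0.364 -0.122  0.024] 279
mug 0.6 [151. 236.] [0.532 0.437 0.037] 1189
ink_tin 0.7 [160. 192.] [0.645 0.414 0.059] 1238
ink_tin 0.46 [471. 251.] [ 0.51  -0.346  0.01 ] 8928
blank 0.68 [387. 151.] [ 0.764 -0.136  0.023] 1514
burin 0.62 [451. 157.] [ 0.747 -0.301  0.031] 992
burin 0.59 [378. 310.] [ 0.371 -0.12   0.023] 330
brayer 0.91 [452. 160.] [ 0.745 -0.306  0.031] 1056
mallet 0.7 [180. 344.] [0.277 0.359 0.024] 1210
```

View pics/side0.png

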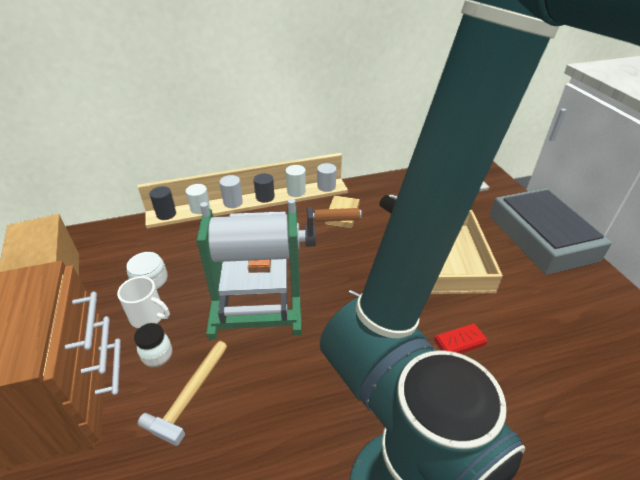

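View pics/top0.png

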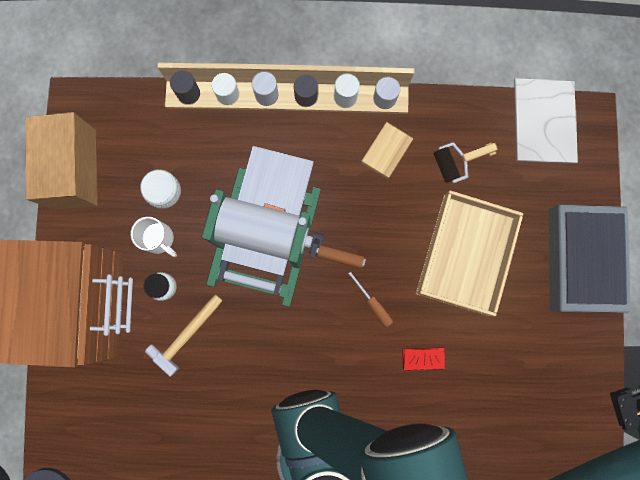

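The side view shows the press at (254,256), the copper-faced block under the cylinder at (259,265), and a red look-alike at (459,342). In the top view the handle is at (340,256), the tray at (471,253), the blank at (387,150) and the red one at (424,358). Next I fit the poses.

Run:
```python
from h import *
from scipy.optimize import least_squares
T=np.load('top0.npz');S=np.load('side0.npz')
A=np.r_[T['W'].reshape(-1,3),S['W'].reshape(-1,3)]; C=np.r_[T['im'].reshape(-1,3),S['im'].reshape(-1,3)].astype(int)
src=np.r_[np.zeros(480*640),np.ones(480*640)]
ok=~np.isnan(A).any(1); A,C,src=A[ok],C[ok],src[ok]
near=(abs(A[:,0]-.53)<.25)&(abs(A[:,1]-.14)<.3)
grey=(C.max(1)-C.min(1)<40)
for s in (0,1):
    b=near&grey&(abs(A[:,2]-.09)<.006)&(src==s)
    print('bed',s,b.sum(),cv2.minAreaRect(A[b][:,:2].astype(np.float32)))
cyl=near&grey&(A[:,2]>.17)&(A[:,2]<.222)&(np.hypot(A[:,0]-.53,A[:,1]-.14)<.12)
P=A[cyl]
def f(p):
    n=np.array([np.cos(p[0]),np.sin(p[0])]) # press x
    x=P[:,:2]@n-p[1]; return np.hypot(x,P[:,2]-.167-p[2])-.05
r=least_squares(f,[-.25,.48,0],loss='soft_l1',f_scale=.002);print('cyl yaw,xc,dz',r.x,np.median(abs(r.fun)),len(P))
green=near&(C[:,1]>C[:,0]+25)&(C[:,1]>C[:,2]+10)
yaw=r.x[0];n=np.array([np.cos(yaw),np.sin(yaw)]);m=np.array([-n[1],n[0]])
g=A[green]; print('green z',np.percentile(g[:,2],[1,50,99]));
for lo,hi in((.0,.05),(.05,.2),(.2,.25)):
    k=(g[:,2]>lo)&(g[:,2]<hi);print('green lat',np.percentile(g[k][:,:2]@m,[.5,2,98,99.5]),'lon',np.percentile(g[k][:,:2]@n,[.5,2,98,99.5]))
brown=near&(A[:,2]>.15)&(C[:,0]>C[:,2]+40)&(C[:,0]>C[:,1]+25)
for s in (0,1):
    h=A[brown&(src==s)];print('handle',len(h),np.median(h,0),h.max(0)); print('lat',np.percentile(h[:,:2]@m,[2,50,98]),'lon',np.percentile(h[:,:2]@n,[2,50,98]),'ztop',np.percentile(h[:,2],[5,50,98]))
cop=near&(A[:,2]>.1)&(A[:,2]<.125)&(C[:,0]>C[:,2]+40)
c=A[cop];print('block lat',np.percentile(c[:,:2]@m,[2,98]),'lon',np.percentile(c[:,:2]@n,[2,98]),c[:,2].mean())
t=(A[:,2]>.052)&(A[:,2]<.07)&(abs(A[:,0]-.51)<.2)&(abs(A[:,1]+.36)<.17)&(src==0)
print('tray rim',t.sum(),cv2.minAreaRect(A[t][:,:2].astype(np.float32)))
```

```text
bed 0 4569 ((0.6085619330406189, 0.2404325157403946), (0.3815362751483917, 0.2901598811149597), 81.21638488769531)
bed 1 2142 ((0.6061502695083618, 0.2433929145336151), (0.3768314719200134, 0.2933650612831116), 81.40862274169922)
cyl yaw,xc,dz [-2.30358652e-01  4.86682362e-01  3.75706782e-04] 0.0014394069724803019 7331
green z [0.01581267 0.03640501 0.21851039]
green lat [0.17685517 0.17770881 0.38370155 0.38512151] lon [0.33407357 0.3360468  0.62626507 0.63402281]
green lat [0.17588777 0.17600333 0.38190786 0.38269502] lon [0.36075287 0.42735626 0.52959132 0.5375757 ]
green lat [0.17654873 0.17732267 0.38424155 0.38509433] lon [0.42927659 0.43018318 0.53851134 0.54080754]
handle 572 [ 0.4748431  -0.01743434  0.25005708] [0.58600043 0.1428948  0.25797446]
lat [0.04681123 0.09155647 0.13690034] lon [0.45475471 0.46591897 0.47892449] ztop [0.24227535 0.25005708 0.25547115]
handle 554 [ 0.4662857  -0.0147062   0.24727643] [0.49050396 0.03173206 0.25464042]
lat [0.0471048  0.09169939 0.13740144] lon [0.45059461 0.45543459 0.47003064] ztop [0.23345069 0.24727643 0.25311266]
block lat [0.24275563 0.28872143] lon [0.45109928 0.55320099] 0.11074239089206585
tray rim 1353 ((0.5086716413497925, -0.3404143750667572), (0.19294333457946777, 0.2629345953464508), 74.2722396850586)
```

```bash
cat >> h.py <<'E'
YAW=-.230; n=np.array([np.cos(YAW),np.sin(YAW)]); m=np.array([-n[1],n[0]])
LON,LAT=.4857,.081
def down(yaw): # tool down, tool x along yaw
    c,s=np.cos(yaw),np.sin(yaw); return np.array([[c,s,0],[s,-c,0],[0,0,-1.]])
def rel(p,yaw=YAW,show=True):
    o=env.observe(); Rc=R.from_rotvec(o['eef_rot']).as_matrix()
    d=Rc.T@(np.array(p)-o['eef_pos']); t=R.from_matrix(Rc.T@down(yaw)).as_rotvec(degrees=True)
    if show: print(np.round(d,4),np.round(t,1))
    return d,t
def pl(lon,lat,z): return np.r_[lon*n+lat*m,z]
def crank(q,dz=0): return pl(LON+.075*np.sin(q),LAT,.167+.075*np.cos(q)-.011+dz)
E
python3 - <<'E'
from h import *
for p in (pl(.466,LAT,.36),pl(.466,LAT,.2285)): print(p);rel(p)
E
```

```text
[ 0.47219472 -0.02737055  0.36      ]
[-0.5041 -0.4411 -0.1133] [  0.   0. -59.]
[ 0.47219472 -0.02737055  0.2285    ]
[-0.5041 -0.4411  0.0182] [  0.   0. -59.]
```

Call:
servo_tool(
  commands=[
    {"claw": 0.088,"xyz": [-0.02,-0.018,-0.05]},
    {"claw": 0.088,"xyz": [-0.05,-0.044,-0.1],"turn": [0,0,-10]},
    {"claw": 0.088,"xyz": [-0.09,-0.08,-0.113],"turn": [0,0,-18]},
    {"claw": 0.088,"xyz": [-0.135,-0.12,-0.113],"turn": [0,0,-26]},
    {"claw": 0.088,"xyz": [-0.18,-0.16,-0.113],"turn": [0,0,-34]},
    {"claw": 0.088,"xyz": [-0.225,-0.2,-0.113],"turn": [0,0,-42]},
    {"claw": 0.088,"xyz": [-0.27,-0.24,-0.113],"turn": [0,0,-50]},
    {"claw": 0.088,"xyz": [-0.315,-0.28,-0.113],"turn": [0,0,-59]},
    {"claw": 0.088,"xyz": [-0.36,-0.32,-0.113],"turn": [0,0,-59]},
    {"claw": 0.088,"xyz": [-0.405,-0.36,-0.113],"turn": [0,0,-59]},
    {"claw": 0.088,"xyz": [-0.45,-0.4,-0.113],"turn": [0,0,-59]},
    {"claw": 0.088,"xyz": [-0.49,-0.43,-0.113],"turn": [0,0,-59]},
  ],
)

```text
invalid input
```

Run:
```python
from h import *
o=env.observe();print(o['t'],o['eef_pos'],o['joint_positions'])
for p in (pl(.466,LAT,.36),pl(.466,LAT,.2285)): rel(p)
ci=camera_info('wrist');im,d=get_image('wrist');W=cloud(d,ci)
cv2.imwrite('pics/w1.png',im[...,::-1])
C=im.astype(int);b=(W[...,2]>.2)&(C[...,0]>C[...,2]+40)&(C[...,0]>C[...,1]+25)
h=W[b];print(len(h))
if len(h):print('lat',np.percentile(h[:,:2]@m,[2,50,98]),'lon',np.percentile(h[:,:2]@n,[2,50,98]),'z',np.percentile(h[:,2],[5,50,98]))
```

```text
1.3 [ 0.20704749 -0.64244612  0.2466946 ] [-1.29590217e+00  2.63895210e-01  1.60402653e+00 -4.77121153e-05
  1.27368634e+00 -3.69331485e-02]
[-0.5041 -0.4411 -0.1133] [  0.   0. -59.]
[-0.5041 -0.4411  0.0182] [  0.   0. -59.]
5323
lat [-0.62087748 -0.59453358 -0.51894081] lon [0.33542174 0.37833845 0.39915595] z [0.31265413 0.32396688 0.33107436]
```

View pics/w1.png

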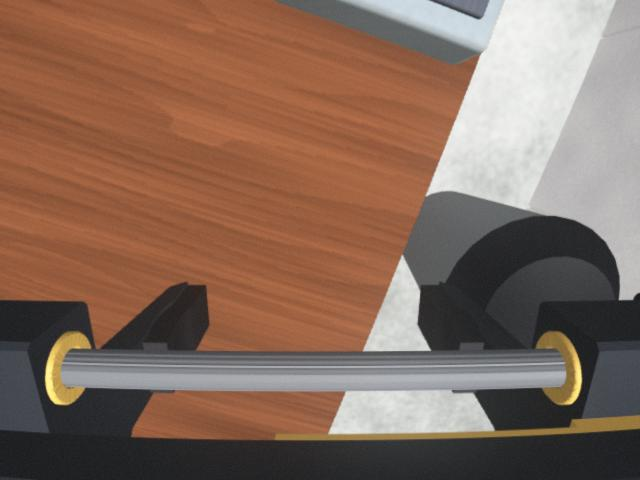

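The call was refused and the arm didn't move, most likely because the first row had no "turn". The wrist picture shows only the table edge at about (420,230) and the gripper itself. I'll resend with every field filled in.

Call:
servo_tool(
  commands=[
    {"claw": 0.088,"xyz": [-0.02,-0.018,-0.05],"turn": [0,0,-2]},
    {"claw": 0.088,"xyz": [-0.05,-0.044,-0.1],"turn": [0,0,-10]},
    {"claw": 0.088,"xyz": [-0.09,-0.08,-0.113],"turn": [0,0,-18]},
    {"claw": 0.088,"xyz": [-0.135,-0.12,-0.113],"turn": [0,0,-26]},
    {"claw": 0.088,"xyz": [-0.18,-0.16,-0.113],"turn": [0,0,-34]},
    {"claw": 0.088,"xyz": [-0.225,-0.2,-0.113],"turn": [0,0,-42]},
    {"claw": 0.088,"xyz": [-0.27,-0.24,-0.113],"turn": [0,0,-50]},
    {"claw": 0.088,"xyz": [-0.315,-0.28,-0.113],"turn": [0,0,-59]},
    {"claw": 0.088,"xyz": [-0.36,-0.32,-0.113],"turn": [0,0,-59]},
    {"claw": 0.088,"xyz": [-0.405,-0.36,-0.113],"turn": [0,0,-59]},
    {"claw": 0.088,"xyz": [-0.45,-0.4,-0.113],"turn": [0,0,-59]},
    {"claw": 0.088,"xyz": [-0.49,-0.43,-0.113],"turn": [0,0,-59]},
  ],
)

```text
t: 2.85
eef_pos: [0.4666, -0.042, 0.36]
eef_rot: [-3.121, 0.358, -0.002]
force: [0.2, -0.7, -0.5]
width: 0.998
```

```bash
cat > w.py <<'E'
from h import *
o=env.observe();print(o['t'],o['eef_pos'],o['joint_positions'],o['force'])
for p in (pl(.466,LAT,.36),pl(.466,LAT,.2285)): rel(p)
ci=camera_info('wrist');im,d=get_image('wrist');W=cloud(d,ci)
cv2.imwrite('pics/w1.png',im[...,::-1])
C=im.astype(int);b=(W[...,2]>.2)&(W[...,2]<.28)&(C[...,0]>C[...,2]+40)&(C[...,0]>C[...,1]+25)
h=W[b];print(len(h))
if len(h):print('lat',np.percentile(h[:,:2]@m,[2,50,98]),'lon',np.percentile(h[:,:2]@n,[2,50,98]),'z',np.percentile(h[:,2],[5,50,98]))
E
python3 w.py
```

```text
2.85 [ 0.46657629 -0.04199701  0.36004998] [-1.43015363e-01 -1.87240636e-01  1.86622295e+00  9.71615757e-05
  1.46150264e+00  8.52684975e-02] [ 0.1973041  -0.73696228 -0.52418924]
[ 0.0022 -0.0155  0.0001] [-0.  -0.1  0.1]
[ 0.002  -0.0155  0.1316] [-0.  -0.1  0.1]
5277
lat [0.04807092 0.09546407 0.13786354] lon [0.45240112 0.46429551 0.47639346] z [0.24403642 0.25064427 0.25313785]
```

Call:
servo_tool(
  commands=[
    {"claw": 0.088,"xyz": [0.001,-0.0155,0.03],"turn": [0,0,0]},
    {"claw": 0.088,"xyz": [0.001,-0.0155,0.07],"turn": [0,0,0]},
    {"claw": 0.088,"xyz": [0.001,-0.0155,0.1],"turn": [0,0,0]},
    {"claw": 0.088,"xyz": [0.001,-0.0155,0.1315],"turn": [0,0,0]},
    {"claw": 0.088,"xyz": [0.001,-0.0155,0.1315],"turn": [0,0,0]},
    {"claw": 0.0,"xyz": [0.001,-0.0155,0.1315],"turn": [0,0,0]},
    {"claw": 0.0,"xyz": [0.001,-0.0155,0.1315],"turn": [0,0,0]},
    {"claw": 0.0,"xyz": [0.001,-0.0155,0.1315],"turn": [0,0,0]},
    {"claw": 0.0,"xyz": [0.001,-0.0155,0.1315],"turn": [0,0,0]},
  ],
)

```text
t: 4.03
eef_pos: [0.4728, -0.0217, 0.2292]
eef_rot: [-3.116, 0.352, -0.004]
force: [-0.2, 0.0, 0.6]
width: 0.565
```

```bash
cat > c.py <<'E'
from h import *
import sys
o=env.observe();print(o['t'],o['eef_pos'],np.round(o['joint_positions'],2),'F',o['force'].round(1),o['width'])
p=o['eef_pos'];lo=p[:2]@n-LON;z=p[2]+.011-.167
q=np.arctan2(lo,z);print('lat',p[:2]@m,'q',q,'rad',np.hypot(lo,z))
q0=float(sys.argv[1]);st=float(sys.argv[2])
for k in range(12): d,t=rel(crank(min(q0+st*(k+1),6.47)),show=False);print(round(q0+st*(k+1),2),np.round(d,4),np.round(t,1))
E
python3 c.py -.28 .25
```

```text
4.025 [ 0.47279993 -0.02171045  0.22918904] [-0.1  -0.11  2.04  0.01  1.21  0.12] F [-0.2  0.   0.6] 0.5647939467465256
lat 0.08664902527884812 q -0.27184483623796674 rad 0.07597920636774257
-0.03 [ 0.0181  0.0057 -0.0018] [-0.3 -0.1  0.3]
0.22 [0.0367 0.0058 0.    ] [-0.3 -0.1  0.3]
0.47 [0.0543 0.0059 0.0064] [-0.3 -0.1  0.3]
0.72 [0.0698 0.0061 0.0169] [-0.3 -0.1  0.3]
0.97 [0.0822 0.0062 0.0309] [-0.3 -0.1  0.3]
1.22 [0.0907 0.0063 0.0476] [-0.3 -0.1  0.3]
1.47 [0.0949 0.0065 0.0658] [-0.3 -0.1  0.3]
1.72 [0.0944 0.0066 0.0845] [-0.3 -0.1  0.3]
1.97 [0.0893 0.0066 0.1025] [-0.3 -0.1  0.3]
2.22 [0.0799 0.0067 0.1187] [-0.3 -0.1  0.3]
2.47 [0.0668 0.0067 0.132 ] [-0.3 -0.1  0.3]
2.72 [0.0508 0.0067 0.1417] [-0.3 -0.1  0.3]
```

Call:
servo_tool(
  commands=[
    {"claw": 0.0,"xyz": [0,0.005,0],"turn": [0,0,0]},
    {"claw": 0.0,"xyz": [0,0.005,0],"turn": [0,0,0]},
    {"claw": 0.0,"xyz": [0,0.005,0],"turn": [0,0,0]},
    {"claw": 0.0,"xyz": [0,0.005,0],"turn": [0,0,0]},
    {"claw": 0.0,"xyz": [0,0.005,0],"turn": [0,0,0]},
  ],
)

```text
t: 4.65
eef_pos: [0.4715, -0.0267, 0.2291]
eef_rot: [-3.117, 0.353, -0.003]
force: [-1.0, -0.8, 1.5]
width: 0.281
```

```bash
python3 c.py -.28 .25
```

```text
4.65 [ 0.47150321 -0.02674221  0.22913972] [-0.11 -0.12  2.04  0.01  1.21  0.11] F [-1.  -0.8  1.5] 0.28147475477775424
lat 0.08145414441461274 q -0.2734831639033204 rad 0.07596280047318127
-0.03 [ 0.0183  0.0005 -0.0018] [-0.3 -0.1  0.3]
0.22 [0.0369 0.0006 0.    ] [-0.3 -0.1  0.3]
0.47 [0.0545 0.0007 0.0064] [-0.3 -0.1  0.3]
0.72 [0.0699 0.0009 0.0169] [-0.3 -0.1  0.3]
0.97 [0.0823 0.001  0.0309] [-0.3 -0.1  0.3]
1.22 [0.0909 0.0011 0.0475] [-0.3 -0.1  0.3]
1.47 [0.095  0.0012 0.0657] [-0.3 -0.1  0.3]
1.72 [0.0945 0.0013 0.0844] [-0.3 -0.1  0.3]
1.97 [0.0895 0.0014 0.1024] [-0.3 -0.1  0.3]
2.22 [0.0801 0.0014 0.1186] [-0.3 -0.1  0.3]
2.47 [0.067  0.0014 0.132 ] [-0.3 -0.1  0.3]
2.72 [0.051  0.0014 0.1416] [-0.3 -0.1  0.3]
```

Gripped: the opening is 25 mm, against a 26 mm sleeve. Starting to wind.

Call:
servo_tool(
  commands=[
    {"claw": 0.0,"xyz": [0.0183,0,-0.0018],"turn": [0,0,0]},
    {"claw": 0.0,"xyz": [0.0369,0,0],"turn": [0,0,0]},
    {"claw": 0.0,"xyz": [0.0545,0,0.0064],"turn": [0,0,0]},
    {"claw": 0.0,"xyz": [0.0699,0,0.0169],"turn": [0,0,0]},
    {"claw": 0.0,"xyz": [0.0823,0,0.0309],"turn": [0,0,0]},
    {"claw": 0.0,"xyz": [0.0909,0,0.0475],"turn": [0,0,0]},
  ],
)

```text
t: 5.4
eef_pos: [0.5608, -0.0475, 0.1816]
eef_rot: [-3.118, 0.352, -0.004]
force: [-5.0, -2.9, 4.8]
width: 0.279
```

```bash
python3 c.py 1.2 .25
```

```text
5.4 [ 0.5608487  -0.04749212  0.18163954] [-0.13  0.1   1.92  0.    1.12  0.09] F [-5.  -2.9  4.8] 0.2791441738311904
lat 0.08161941140026881 q 1.2251768667061005 rad 0.07568206475500516
1.45 [0.0032 0.0007 0.0166] [-0.2 -0.1  0.3]
1.7 [0.0031 0.0008 0.0353] [-0.2 -0.1  0.3]
1.95 [-0.0016  0.0008  0.0534] [-0.2 -0.1  0.3]
2.2 [-0.0107  0.0009  0.0698] [-0.2 -0.1  0.3]
2.45 [-0.0235  0.0008  0.0834] [-0.2 -0.1  0.3]
2.7 [-0.0393  0.0008  0.0934] [-0.2 -0.1  0.3]
2.95 [-0.0571  0.0007  0.0992] [-0.2 -0.1  0.3]
3.2 [-0.0758  0.0007  0.1004] [-0.2 -0.1  0.3]
3.45 [-0.0942  0.0006  0.0969] [-0.2 -0.1  0.3]
3.7 [-0.1111  0.0004  0.089 ] [-0.2 -0.1  0.3]
3.95 [-0.1256  0.0003  0.0772] [-0.2 -0.1  0.3]
4.2 [-0.1367  0.0002  0.0621] [-0.2 -0.1  0.3]
```

Forces are small and the handle is tracking well, so I keep going.

Call:
servo_tool(
  commands=[
    {"claw": 0.0,"xyz": [0.0032,0,0.0166],"turn": [0,0,0]},
    {"claw": 0.0,"xyz": [0.0031,0,0.0353],"turn": [0,0,0]},
    {"claw": 0.0,"xyz": [-0.0016,0,0.0534],"turn": [0,0,0]},
    {"claw": 0.0,"xyz": [-0.0107,0,0.0698],"turn": [0,0,0]},
    {"claw": 0.0,"xyz": [-0.0235,0,0.0834],"turn": [0,0,0]},
    {"claw": 0.0,"xyz": [-0.0393,0,0.0934],"turn": [0,0,0]},
    {"claw": 0.0,"xyz": [-0.0571,0,0.0992],"turn": [0,0,0]},
    {"claw": 0.0,"xyz": [-0.0758,0,0.1004],"turn": [0,0,0]},
  ],
)

```text
t: 6.4
eef_pos: [0.4901, -0.031, 0.0819]
eef_rot: [-3.119, 0.352, -0.016]
force: [3.5, -4.5, 7.8]
width: 0.278
```

```bash
python3 c.py 3.2 .25
```

```text
6.4 [ 0.49014492 -0.03099999  0.08185723] [-0.12  0.08  2.15  0.    0.9   0.11] F [ 3.5 -4.5  7.8] 0.2777606049166962
lat 0.08155837778972722 q -3.122778952200825 rad 0.07415589192013695
3.45 [-0.0213  0.0004 -0.0029] [-0.2 -0.6  0.3]
3.7 [-0.0382  0.0003 -0.0109] [-0.2 -0.6  0.3]
3.95 [-0.0526  0.0002 -0.0229] [-0.2 -0.6  0.3]
4.2 [-0.0636  0.0001 -0.038 ] [-0.2 -0.6  0.3]
4.45 [-0.0705 -0.     -0.0554] [-0.2 -0.6  0.3]
4.7 [-0.0729 -0.0001 -0.0739] [-0.2 -0.6  0.3]
4.95 [-0.0706 -0.0002 -0.0925] [-0.2 -0.6  0.3]
5.2 [-0.0638 -0.0002 -0.1099] [-0.2 -0.6  0.3]
5.45 [-0.0529 -0.0002 -0.1251] [-0.2 -0.6  0.3]
5.7 [-0.0386 -0.0002 -0.1371] [-0.2 -0.6  0.3]
5.95 [-0.0217 -0.0002 -0.1452] [-0.2 -0.6  0.3]
6.2 [-3.400e-03 -1.000e-04 -1.489e-01] [-0.2 -0.6  0.3]
```

Call:
servo_tool(
  commands=[
    {"claw": 0.0,"xyz": [-0.0213,0,-0.0029],"turn": [0,0,0]},
    {"claw": 0.0,"xyz": [-0.0382,0,-0.0109],"turn": [0,0,0]},
    {"claw": 0.0,"xyz": [-0.0526,0,-0.0229],"turn": [0,0,0]},
    {"claw": 0.0,"xyz": [-0.0636,0,-0.038],"turn": [0,0,0]},
    {"claw": 0.0,"xyz": [-0.0705,0,-0.0554],"turn": [0,0,0]},
    {"claw": 0.0,"xyz": [-0.0729,0,-0.0739],"turn": [0,0,0]},
    {"claw": 0.0,"xyz": [-0.0706,0,-0.0925],"turn": [0,0,0]},
  ],
)

```text
t: 7.28
eef_pos: [0.42, -0.0148, 0.1722]
eef_rot: [-3.117, 0.353, -0.016]
force: [7.2, -0.2, -8.6]
width: 0.279
```

```bash
python3 c.py 4.95 .2
```

```text
7.275 [ 0.42001667 -0.0147754   0.17216614] [-0.1  -0.18  2.21  0.    1.1   0.13] F [ 7.2 -0.2 -8.6] 0.27894082640008777
lat 0.0813680470109153 q -1.353940019441862 rad 0.07513519439025935
5.15 [ 0.0056  0.0003 -0.0156] [-0.3 -0.6  0.3]
5.35 [ 0.0134  0.0003 -0.0284] [-0.3 -0.6  0.3]
5.55 [ 0.0236  0.0003 -0.0393] [-0.3 -0.6  0.3]
5.75 [ 0.0357  0.0003 -0.0481] [-0.3 -0.6  0.3]
5.95 [ 0.0494  0.0003 -0.0542] [-0.3 -0.6  0.3]
6.15 [ 0.064   0.0004 -0.0575] [-0.3 -0.6  0.3]
6.35 [ 0.079   0.0004 -0.0579] [-0.3 -0.6  0.3]
6.55 [ 0.0879  0.0005 -0.0567] [-0.3 -0.6  0.3]
6.75 [ 0.0879  0.0005 -0.0567] [-0.3 -0.6  0.3]
6.95 [ 0.0879  0.0005 -0.0567] [-0.3 -0.6  0.3]
7.15 [ 0.0879  0.0005 -0.0567] [-0.3 -0.6  0.3]
7.35 [ 0.0879  0.0005 -0.0567] [-0.3 -0.6  0.3]
```

Call:
servo_tool(
  commands=[
    {"claw": 0.0,"xyz": [0.0056,0,-0.0156],"turn": [0,0,0]},
    {"claw": 0.0,"xyz": [0.0134,0,-0.0284],"turn": [0,0,0]},
    {"claw": 0.0,"xyz": [0.0236,0,-0.0393],"turn": [0,0,0]},
    {"claw": 0.0,"xyz": [0.0357,0,-0.0481],"turn": [0,0,0]},
    {"claw": 0.0,"xyz": [0.0494,0,-0.0542],"turn": [0,0,0]},
    {"claw": 0.0,"xyz": [0.064,0,-0.0575],"turn": [0,0,0]},
    {"claw": 0.0,"xyz": [0.079,0,-0.0579],"turn": [0,0,0]},
    {"claw": 0.0,"xyz": [0.088,0,-0.0565],"turn": [0,0,0]},
    {"claw": 0.0,"xyz": [0.088,0,-0.0565],"turn": [0,0,0]},
    {"claw": 0.0,"xyz": [0.088,0,-0.0565],"turn": [0,0,0]},
  ],
)

```text
t: 8.52
eef_pos: [0.5042, -0.0344, 0.2305]
eef_rot: [-3.117, 0.353, -0.011]
force: [-9.1, 1.0, 7.8]
width: 0.277
```

```bash
python3 c.py 6.4 .2|head -4
python3 - <<'E'
from h import *
im,d=get_image('top');W=cloud(d,camera_info('top'));np.savez('top1.npz',im=im,W=W);cv2.imwrite('pics/top1.png',im[...,::-1])
im,d=get_image('side');W=cloud(d,camera_info('side'));np.savez('side1.npz',im=im,W=W);cv2.imwrite('pics/side1.png',im[...,::-1])
E
```

```text
8.525 [ 0.5041833  -0.03438898  0.23050469] [-0.12 -0.05  1.98  0.    1.2   0.1 ] F [-9.1  1.   7.8] 0.2774055702621445
lat 0.08145906562040953 q 0.1733488742566993 rad 0.07563830953953035
6.6 [0.0009 0.0005 0.0008] [-0.3 -0.4  0.3]
6.8 [0.0009 0.0005 0.0008] [-0.3 -0.4  0.3]
```

View pics/side1.png

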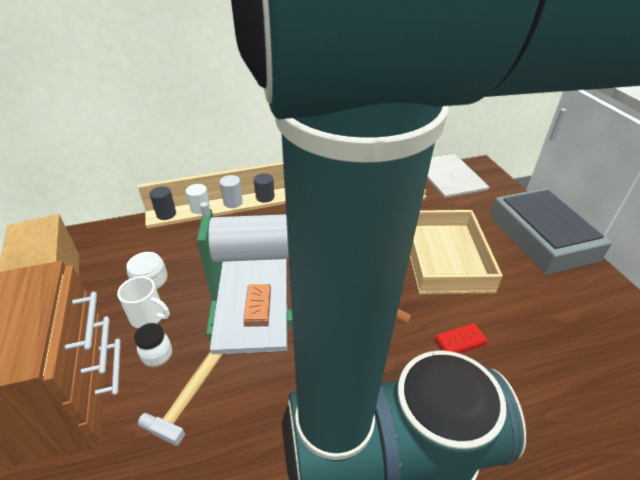

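The crank reads q ≈ 6.46, at its stop. The bed has come out and the copper-faced block is on it at (258,305). The red piece at (461,338) on the table is the look-alike. Next: release, and measure the block.

Call:
servo_tool(
  commands=[
    {"claw": 0.088,"xyz": [0,0,0],"turn": [0,0,0]},
    {"claw": 0.088,"xyz": [0,0,0],"turn": [0,0,0]},
    {"claw": 0.088,"xyz": [0,0,0],"turn": [0,0,0]},
    {"claw": 0.088,"xyz": [0,0,0],"turn": [0,0,0]},
    {"claw": 0.088,"xyz": [0,0,0],"turn": [0,0,0]},
    {"claw": 0.088,"xyz": [0,0,0],"turn": [0,0,0]},
    {"claw": 0.088,"xyz": [0,0,0],"turn": [0,0,0]},
    {"claw": 0.088,"xyz": [0,0,-0.05],"turn": [0,0,0]},
    {"claw": 0.088,"xyz": [0,0,-0.1],"turn": [0,0,0]},
    {"claw": 0.088,"xyz": [0,0,-0.14],"turn": [0,0,0]},
  ],
)

```text
t: 9.88
eef_pos: [0.5033, -0.0349, 0.3728]
eef_rot: [-3.117, 0.353, -0.014]
force: [0.5, -0.7, 0.4]
width: 0.999
```

```bash
cat > b.py <<'E'
from h import *
def meas(W,C,zlo,zhi,cx,cy,r=.15):
    C=C.astype(int)
    k=(W[...,2]>zlo)&(W[...,2]<zhi)&(C[...,0]>C[...,2]+40)&(np.hypot(W[...,0]-cx,W[...,1]-cy)<r)
    P=W[k];
    if len(P)<20: print('few',len(P));return
    rc=cv2.minAreaRect(P[:,:2].astype(np.float32)); l=P[:,:2]@n; t=P[:,:2]@m
    print(len(P),'rect',rc,'z',np.median(P[:,2]),'lon',np.percentile(l,[2,98]),'lat',np.percentile(t,[2,98]))
E
python3 - <<'E'
from b import *
for c in('side1','top1'):
    T=np.load(c+'.npz');meas(T['W'],T['im'],.102,.125,.4,.18)
for c in('side','top','wrist'):
    ci=camera_info(c);im,d=get_image(c);W=cloud(d,ci);meas(W,im,.102,.125,.4,.18)
    if c!='wrist':
        C=im.astype(int);h=W[(W[...,2]>.2)&(W[...,2]<.27)&(C[...,0]>C[...,2]+40)&(C[...,0]>C[...,1]+25)&(abs(W[...,0]-.5)<.1)&(abs(W[...,1]+.02)<.06)]
        print('handle',len(h),h.size and (np.median(h[:,:2]@n),h[:,2].max()))
print(env.observe()['eef_pos'],env.observe()['force'])
rel(np.r_[pl(.347,.266,.22)],YAW+np.pi/2)
E
```

```text
921 rect ((0.3969961106777191, 0.17947818338871002), (0.049363382160663605, 0.10129775106906891), 75.3796157836914) z 0.11291751673508466 lon [0.29675051 0.39214682] lat [0.24135073 0.28810433]
948 rect ((0.401498019695282, 0.17888179421424866), (0.050376661121845245, 0.09868569672107697), 74.92937469482422) z 0.11316608660739236 lon [0.30306187 0.39746999] lat [0.24152841 0.28965186]
929 rect ((0.39607474207878113, 0.1799405962228775), (0.04946843534708023, 0.10109595209360123), 75.13108825683594) z 0.11282467988680489 lon [0.29684373 0.392876  ] lat [0.24127976 0.28818475]
handle 0 0
947 rect ((0.40167948603630066, 0.17883068323135376), (0.050659023225307465, 0.09888441115617752), 75.04803466796875) z 0.113189202491494 lon [0.30317148 0.39743804] lat [0.24166808 0.28966386]
handle 0 0
4120 rect ((0.3974655270576477, 0.1727585792541504), (0.03772193565964699, 0.10032226890325546), 76.51628112792969) z 0.11334026620693877 lon [0.30173558 0.39637681] lat [0.24124561 0.27513818]
[ 0.50439677 -0.03503661  0.37357738] [-0.12836201  0.15082784 -1.44976356]
[-0.1531 -0.185   0.1528] [  0.3  -0.8 -89.7]
```

Block centre is (0.399, 0.179), yaw −15°, and size and height match. A short crop check confirms its identity before I reach for it.

Run:
```python
from h import *
rel([.399,.179,.22],np.radians(75)); rel([.399,.179,.101],np.radians(75))
im=cv2.imread('pics/side1.png');cv2.imwrite('pics/crop1.png',cv2.resize(im[220:370,190:340],None,fx=3,fy=3,interpolation=2))
```

```text
[-0.1525 -0.1842  0.1528] [  0.3  -0.8 -87.9]
[-0.154  -0.1835  0.2717] [  0.3  -0.8 -87.9]
```

View pics/crop1.png

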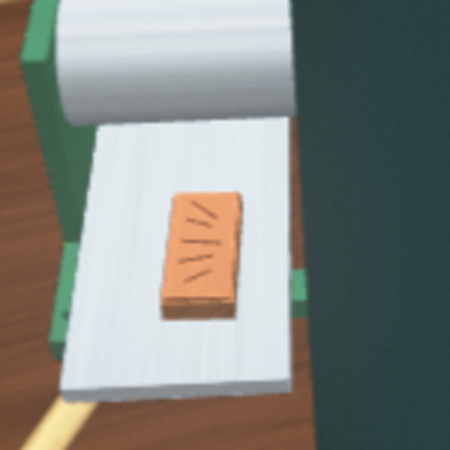

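The crop shows the copper-faced engraved block lying flat on the bed, clear of the cylinder. It's the right one; the red piece isn't meant. Moving above it.

Call:
servo_tool(
  commands=[
    {"claw": 0.088,"xyz": [-0.02,-0.02,0],"turn": [0,0,-10]},
    {"claw": 0.088,"xyz": [-0.04,-0.05,0],"turn": [0,0,-20]},
    {"claw": 0.088,"xyz": [-0.065,-0.08,0],"turn": [0,0,-30]},
    {"claw": 0.088,"xyz": [-0.09,-0.11,0],"turn": [0,0,-40]},
    {"claw": 0.088,"xyz": [-0.115,-0.14,0.01],"turn": [0,0,-50]},
    {"claw": 0.088,"xyz": [-0.135,-0.165,0.03],"turn": [0,0,-60]},
    {"claw": 0.088,"xyz": [-0.1525,-0.184,0.06],"turn": [0,0,-70]},
    {"claw": 0.088,"xyz": [-0.1525,-0.184,0.09],"turn": [0,0,-80]},
    {"claw": 0.088,"xyz": [-0.1525,-0.184,0.12],"turn": [0.3,-0.8,-88]},
    {"claw": 0.088,"xyz": [-0.1525,-0.184,0.15],"turn": [0.3,-0.8,-88]},
    {"claw": 0.088,"xyz": [-0.1525,-0.184,0.15],"turn": [0.3,-0.8,-88]},
  ],
)

```text
t: 11.4
eef_pos: [0.3958, 0.1777, 0.2184]
eef_rot: [-2.489, -1.913, 0.012]
force: [-0.2, 0.0, -0.4]
width: 0.997
```

Run:
```python
from b import *
o=env.observe();print(o['eef_pos'],np.round(o['joint_positions'],2))
ci=camera_info('wrist');im,d=get_image('wrist');W=cloud(d,ci);meas(W,im,.105,.125,.4,.18);cv2.imwrite('pics/w2.png',im[...,::-1])
rel([.399,.179,.101],np.radians(75))
```

```text
[0.39576029 0.17765116 0.21840336] [ 0.36 -0.18  2.12  0.    1.21 -0.95]
10466 rect ((0.3984883427619934, 0.18028542399406433), (0.04950829967856407, 0.09990415722131729), 75.00691223144531) z 0.11352047342374581 lon [0.29860739 0.39235378] lat [0.24307979 0.29001329]
[0.0015 0.002  0.1196] [-0.2  0.1  0.1]
```

View pics/w2.png

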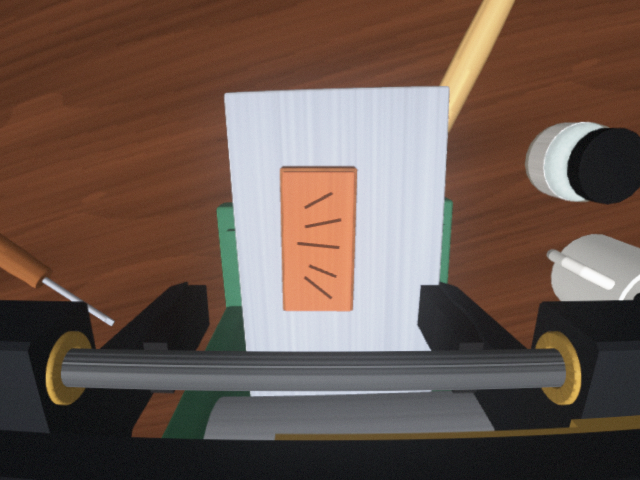

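The wrist view shows the block upright at (318,238), between the jaws and clear of the ink jar and mug. Its position agrees with the other cameras. Descending to grip.

Call:
servo_tool(
  commands=[
    {"claw": 0.088,"xyz": [0.002,0.002,0.04],"turn": [0,0,0]},
    {"claw": 0.088,"xyz": [0.002,0.002,0.08],"turn": [0,0,0]},
    {"claw": 0.088,"xyz": [0.002,0.002,0.105],"turn": [0,0,0]},
    {"claw": 0.088,"xyz": [0.002,0.002,0.117],"turn": [0,0,0]},
    {"claw": 0.088,"xyz": [0.002,0.002,0.117],"turn": [0,0,0]},
    {"claw": 0.0,"xyz": [0.002,0.002,0.117],"turn": [0,0,0]},
    {"claw": 0.0,"xyz": [0.002,0.002,0.117],"turn": [0,0,0]},
    {"claw": 0.0,"xyz": [0.002,0.002,0.117],"turn": [0,0,0]},
    {"claw": 0.0,"xyz": [0.002,0.002,0.117],"turn": [0,0,0]},
    {"claw": 0.0,"xyz": [0.002,0.002,0.117],"turn": [0,0,0]},
    {"claw": 0.0,"xyz": [0.002,0.002,0.117],"turn": [0,0,0]},
  ],
)

```text
t: 12.82
eef_pos: [0.3994, 0.1795, 0.1039]
eef_rot: [-2.49, -1.914, 0.006]
force: [-0.7, 0.4, 3.6]
width: 0.564
```

Call:
servo_tool(
  commands=[
    {"claw": 0.0,"xyz": [0,0,-0.01],"turn": [0,0,0]},
    {"claw": 0.0,"xyz": [0,0,-0.03],"turn": [0,0,0]},
    {"claw": 0.0,"xyz": [0,0,-0.05],"turn": [0,0,0]},
    {"claw": 0.0,"xyz": [0,0,-0.05],"turn": [0,0,0]},
  ],
)

```text
t: 13.32
eef_pos: [0.4007, 0.1801, 0.1555]
eef_rot: [-2.49, -1.914, 0.001]
force: [-0.5, -0.0, -2.1]
width: 0.561
```

Run:
```python
from h import *
y=np.radians(74.3)
rel([.401,.18,.34],y);rel([.5087,-.34,.34],y);rel([.5087,-.34,.15],y)
```

```text
[ 0.000e+00  1.000e-04 -1.845e-01] [-0.   0.   0.8]
[-0.4748  0.238  -0.1846] [-0.   0.   0.8]
[-0.4748  0.2381  0.0054] [-0.   0.   0.8]
```

Call:
servo_tool(
  commands=[
    {"claw": 0.0,"xyz": [0,0,-0.04],"turn": [0,0,0]},
    {"claw": 0.0,"xyz": [0,0,-0.08],"turn": [0,0,0]},
    {"claw": 0.0,"xyz": [0,0,-0.12],"turn": [0,0,0]},
    {"claw": 0.0,"xyz": [0,0,-0.16],"turn": [0,0,0]},
    {"claw": 0.0,"xyz": [-0.02,0.01,-0.185],"turn": [0,0,0]},
    {"claw": 0.0,"xyz": [-0.06,0.03,-0.185],"turn": [0,0,0]},
    {"claw": 0.0,"xyz": [-0.1,0.05,-0.185],"turn": [0,0,0]},
    {"claw": 0.0,"xyz": [-0.14,0.07,-0.185],"turn": [0,0,0]},
    {"claw": 0.0,"xyz": [-0.18,0.09,-0.185],"turn": [0,0,0]},
    {"claw": 0.0,"xyz": [-0.22,0.11,-0.185],"turn": [0,0,0]},
    {"claw": 0.0,"xyz": [-0.26,0.13,-0.185],"turn": [0,0,0]},
    {"claw": 0.0,"xyz": [-0.3,0.15,-0.185],"turn": [0,0,0]},
  ],
)

```text
t: 14.82
eef_pos: [0.4683, -0.1498, 0.339]
eef_rot: [-2.489, -1.913, 0.002]
force: [0.5, -0.3, -2.0]
width: 0.564
```

Run:
```python
from h import *
y=np.radians(74.3)
rel([.5087,-.34,.34],y);rel([.5087,-.34,.10],y)
print(env.observe()['width'],np.round(env.observe()['joint_positions'],2))
```

```text
[-0.1733  0.088  -0.0013] [-0.1 -0.   0.8]
[-0.1734  0.0886  0.2387] [-0.1 -0.   0.8]
0.5642245595276154 [-0.36 -0.13  1.86  0.    1.42 -1.67]
```

Call:
servo_tool(
  commands=[
    {"claw": 0.0,"xyz": [-0.04,0.02,0],"turn": [0,0,0.8]},
    {"claw": 0.0,"xyz": [-0.08,0.04,0],"turn": [0,0,0.8]},
    {"claw": 0.0,"xyz": [-0.12,0.06,0],"turn": [0,0,0.8]},
    {"claw": 0.0,"xyz": [-0.15,0.076,0.01],"turn": [0,0,0.8]},
    {"claw": 0.0,"xyz": [-0.1733,0.088,0.04],"turn": [0,0,0.8]},
    {"claw": 0.0,"xyz": [-0.1733,0.088,0.08],"turn": [0,0,0.8]},
    {"claw": 0.0,"xyz": [-0.1733,0.088,0.12],"turn": [0,0,0.8]},
    {"claw": 0.0,"xyz": [-0.1733,0.088,0.16],"turn": [0,0,0.8]},
    {"claw": 0.0,"xyz": [-0.1733,0.088,0.2],"turn": [0,0,0.8]},
    {"claw": 0.0,"xyz": [-0.1733,0.088,0.238],"turn": [0,0,0.8]},
    {"claw": 0.0,"xyz": [-0.1733,0.088,0.238],"turn": [0,0,0.8]},
  ],
)

```text
t: 16.2
eef_pos: [0.5045, -0.3371, 0.0954]
eef_rot: [-2.495, -1.889, 0.007]
force: [-0.2, 0.4, -1.7]
width: 0.565
```

Run:
```python
from b import *
print(env.observe()['eef_pos'])
for c in('top','side'):
    ci=camera_info(c);im,d=get_image(c);W=cloud(d,ci)
    cv2.imwrite(f'pics/{c}2.png',im[...,::-1])
    C=im.astype(int);h=W[(W[...,2]>.23)&(W[...,2]<.265)&(C[...,0]>C[...,2]+40)&(C[...,0]>C[...,1]+25)&(abs(W[...,0]-.5)<.1)&(abs(W[...,1]+.02)<.08)]
    if len(h): print('handle lon',np.percentile(h[:,:2]@n,[2,50,98])-LON,'z',np.percentile(h[:,2],98))
rel([.5087,-.34,.022],np.radians(74.3))
```

```text
[ 0.50449651 -0.33711907  0.09537895]
handle lon [0.00230673 0.01319069 0.02641501] z 0.2577418456258226
handle lon [-0.00231114  0.00338631  0.01932553] z 0.2549261163577998
[-0.0003  0.0012  0.0784] [-0.2 -0.  -0. ]
```

View pics/side2.png

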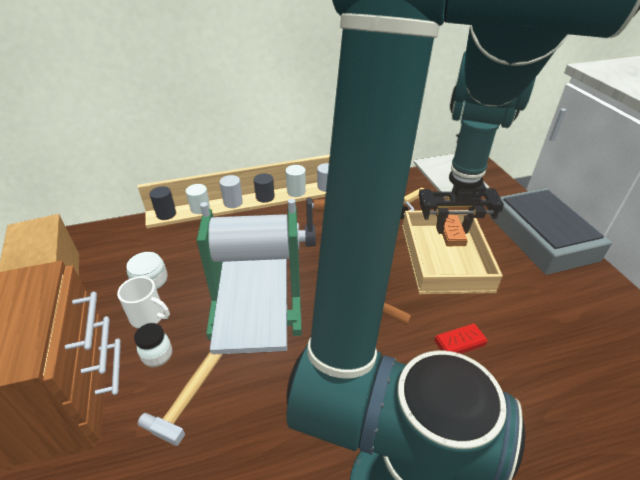

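The side view shows the block held level over the tray at (455,230), and the bed and crank still as I left them (handle at +12.5 mm, so q ≈ 6.45). Lowering.

Call:
servo_tool(
  commands=[
    {"claw": 0.0,"xyz": [0,0.001,0.02],"turn": [0,0,0]},
    {"claw": 0.0,"xyz": [0,0.001,0.04],"turn": [0,0,0]},
    {"claw": 0.0,"xyz": [0,0.001,0.056],"turn": [0,0,0]},
    {"claw": 0.0,"xyz": [0,0.001,0.066],"turn": [0,0,0]},
    {"claw": 0.0,"xyz": [0,0.001,0.071],"turn": [0,0,0]},
    {"claw": 0.0,"xyz": [0,0.001,0.071],"turn": [0,0,0]},
    {"claw": 0.0,"xyz": [0,0.001,0.071],"turn": [0,0,0]},
  ],
)

```text
t: 17.18
eef_pos: [0.5091, -0.3401, 0.03]
eef_rot: [-2.503, -1.895, 0.002]
force: [-0.4, 0.1, -1.7]
width: 0.566
```

Run:
```python
from h import *
for i in range(2):
    print(env.observe()['eef_pos'],env.observe()['force']); get_image('wrist')
```

```text
[ 0.50909675 -0.34008113  0.03000199] [-0.38243431  0.0912124  -1.70648769]
[ 0.50913345 -0.34006741  0.03010486] [-0.13557767 -0.00917621 -1.98425162]
```

Not touching yet; going down in small steps.

Call:
servo_tool(
  commands=[
    {"claw": 0.0,"xyz": [0,0,0.003],"turn": [0,0,0]},
    {"claw": 0.0,"xyz": [0,0,0.006],"turn": [0,0,0]},
    {"claw": 0.0,"xyz": [0,0,0.0075],"turn": [0,0,0]},
    {"claw": 0.0,"xyz": [0,0,0.0075],"turn": [0,0,0]},
  ],
)

```text
t: 17.77
eef_pos: [0.5089, -0.3399, 0.0223]
eef_rot: [-2.502, -1.895, 0.002]
force: [0.9, -0.4, -2.0]
width: 0.564
```

Call:
servo_tool(
  commands=[
    {"claw": 0.0,"xyz": [0,0,0.001],"turn": [0,0,0]},
    {"claw": 0.0,"xyz": [0,0,0.002],"turn": [0,0,0]},
    {"claw": 0.0,"xyz": [0,0,0.002],"turn": [0,0,0]},
  ],
)

```text
t: 18.15
eef_pos: [0.5091, -0.3401, 0.0219]
eef_rot: [-2.502, -1.895, 0.002]
force: [-3.5, 2.4, 7.7]
width: 0.559
```

Contact at the expected height, with +7.7 N on the tool. Releasing and rising.

Call:
servo_tool(
  commands=[
    {"claw": 0.075,"xyz": [0,0,0],"turn": [0,0,0]},
    {"claw": 0.075,"xyz": [0,0,0],"turn": [0,0,0]},
    {"claw": 0.075,"xyz": [0,0,0],"turn": [0,0,0]},
    {"claw": 0.075,"xyz": [0,0,0],"turn": [0,0,0]},
    {"claw": 0.075,"xyz": [0,0,-0.02],"turn": [0,0,0]},
    {"claw": 0.075,"xyz": [0,0,-0.05],"turn": [0,0,0]},
    {"claw": 0.075,"xyz": [0,0,-0.09],"turn": [0,0,0]},
    {"claw": 0.075,"xyz": [0,0,-0.14],"turn": [0,0,0]},
    {"claw": 0.075,"xyz": [0,0,-0.18],"turn": [0,0,0]},
    {"claw": 0.075,"xyz": [0,0,-0.2],"turn": [0,0,0]},
    {"claw": 0.075,"xyz": [0,0,-0.2],"turn": [0,0,0]},
  ],
)

```text
t: 19.52
eef_pos: [0.5105, -0.3409, 0.2242]
eef_rot: [2.503, 1.896, -0.001]
force: [-0.8, -0.8, 0.2]
width: 0.853
```

Run:
```python
from b import *
print(env.observe()['eef_pos'],env.observe()['force'])
T0=np.load('top0.npz')
for c in('wrist','side','top'):
    ci=camera_info(c);im,d=get_image(c);W=cloud(d,ci);cv2.imwrite(f'pics/{c}3.png',im[...,::-1])
    C=im.astype(int)
    k=(C[...,0]>C[...,2]+70)&(C[...,0]>C[...,1]+55)&(np.hypot(W[...,0]-.509,W[...,1]+.34)<.09)&(W[...,2]<.06)
    if k.sum()>30:
        P=W[k];u=P[abs(P[:,2]-np.median(P[:,2]))<.006];pl_=np.linalg.lstsq(np.c_[u[:,:2],np.ones(len(u))],u[:,2],rcond=None)[0]
        print(c,k.sum(),cv2.minAreaRect(P[:,:2].astype(np.float32)),'z',np.median(P[:,2]),'slope',pl_[:2])
    h=W[(W[...,2]>.23)&(W[...,2]<.265)&(C[...,0]>C[...,2]+40)&(C[...,0]>C[...,1]+25)&(abs(W[...,0]-.5)<.1)&(abs(W[...,1]+.02)<.08)]
    if len(h): print('handle',np.median(h[:,:2]@n)-LON)
```

```text
[ 0.51049558 -0.34088777  0.22421103] [-0.78926711 -0.76498541  0.23310258]
wrist 5779 ((0.508336067199707, -0.3392167389392853), (0.04884985461831093, 0.09873175621032715), 74.17048645019531) z 0.03148941136479061 slope [ 0.0042653  -0.00423156]
side 455 ((0.5061569213867188, -0.3383207321166992), (0.04598213732242584, 0.09701191633939743), 73.81322479248047) z 0.03153764902206635 slope [ 0.00495705 -0.01402327]
handle 0.005614534967686158
top 448 ((0.5072022676467896, -0.3393441438674927), (0.05057735741138458, 0.0919584408402443), 76.42693328857422) z 0.031164287270135316 slope [0.0128814  0.01913622]
handle 0.013191230285975186
```

View pics/top3.png

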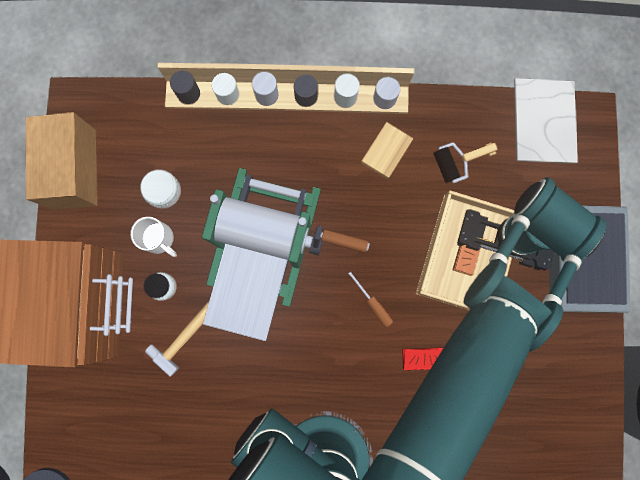

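The top view shows the block flat in the tray at (467,260), its top 31 mm up (8 mm floor + 23 mm block). The crank is still wound and the other things haven't moved. The arm touches nothing, so I'm handing in.

```bash
python3 -c "
from workcell import env
print(env.finish_job(), env.observe()['t'])"
```

```text
the job is handed in; nothing more can be done
the job is handed in; nothing more can be done
```

The crank is wound to its stop and the copper-faced block is lying flat, face up, in the plywood tray. I handed the job in at about 20 s; it gives no verdict.

- **Winding:** I gripped the handle from above and wound it from about −0.27 rad over the top to about 6.45 rad. The force stayed around 12 N or less, and the bed was moved only by the crank.
- **Moving the block:** I took it off the bed across its 50 mm width and lowered it into the tray until it touched (7.7 N). Then I released it and raised the arm clear.

**Last checks:**
- **Block:** its centre is within about 3 mm of the tray's centre, and its top is 31 mm up, as it should be for the 8 mm floor plus the 23 mm block. The measured tilt is about 0.02 rad or less.
- **Crank:** the handle is still wound. The top camera puts it about 13 mm past vertical (q ≈ 6.45). The side camera gives only 3–6 mm, but it sees mainly the near side of the handle, so I trust the top one.
- **Other things:** by eye, they are where they were in the first picture.

One move call was refused as invalid, most likely because a row had no "turn". The arm did not move, and I sent it again complete.

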